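Roll a pipe sample onto the viewing mark and secure it with the keeper

ROBOT

A 6-joint arm with a two-finger parallel gripper is mounted at the origin on the work surface. World frame = base frame: x ahead of the robot, y to its left, z up, the work surface at z = 0. Lengths are in m, angles in rad, forces in N, time in s.
With the tool pointing down it reaches from about 0.425 to 0.95 m from the base axis. Payload 3.5 kg.
Tool frame: the origin (TCP) lies at the very end of the fingers, on their centre line; the grasp point (between the pads) lies 19 mm behind it; x points along the fingers, z is the direction in which the jaws open and shut, and the axes are right-handed (so a half turn about x gives the same grasp; the last joint's range is limited). The gripper opens to 85 mm and grips with 20 to 120 N. Pads are 22 mm wide; open, the fingers measure 114 mm over their backs; the gripper's body (76 mm by 85 mm) begins 54 mm behind the grasp point. The pads swing forward as they close: fully open they stand 13 mm farther back than shut.
Start: joints at [1.02, 0.286, 1.577, -0, 1.279, -0.15], TCP at [0.263, 0.622, 0.231] pointing down, gripper open.
Joint ranges: [-2.77, 2.77], [-0.9, 2.22], [0.21, 2.48], [-1.53, 4.67], [0.24, 2.81], [-2.84, 2.84]. Speed limits (rad/s): [2.79, 2.79, 3.14, 3.14, 3.14, 3.14].

INTERFACE

Orientations are given as a unit quaternion [x, y, z, w].
In Python, from plant import ctrl, cams gives the robot as it stands.
- The arm moves only by the tool play_rows, never from a script. Its argument "rows" is a list of rows, each a list of 3 entries, a list of its own where there are three numbers: the opening in per cent of the stroke, from 0 (shut) to 100 (fully open), then the shift along the tool's x, y, z in units of 0.3 m (1.0 is 0.3 m), then the turn, a rotation vector about the tool's x, y, z in units of pi/2 rad (1.0 is pi/2 rad). A call has 1 to 10 rows; each row is the pose to reach, as a shift and turn from the pose commanded when the call began, along the tool's axes at that moment; what a row does not reach only later rows make up. A row lasts 1/12 s, in which the tool goes at most 41.7 mm and 7.16 degrees, less where a joint would pass 70% of its speed; a pose out of reach is approached as far as the arm can. A call with a number of a shift or a turn outside -1 to 1 is refused whole. A call with a gripper value outside its range is refused whole. The fingers move at their own pace and stop on an object; "force" is the grip in N (left out, the last holds). Time passes only in rows, so rows that repeat a pose let the fingers close. It gives the time, the measured TCP pose, the force and the opening at its end, in the units of the state.
- ctrl.get_state(): the state, without advancing time (a new reading comes with each control period).
- cams.read_camera(name): name is "side" or "top"; returns a dict with "color" (384x512x3 uint8, red, green, blue), "fx", "fy", "cx", "cy" (pixels), "k1" (the pictures are not rectified: a ray, as slopes to the right and down, at radius r is drawn at 1 + k1 r^2 times it, then the intrinsics apply), "view" (4x4, takes a point from world to camera coordinates). Camera axes: x right, y down, z forward; pixel columns grow to the right and rows downward; lengths in m; the calibration is good to about 2 mm. A picture is of the moment at which its call begins. There is no depth.
- ctrl.sign_off(): hands the job in, once; it reports no verdict.
The state is a dict: "time": time; "qpos": joint angles; "dq": joint speeds; "joint_efforts": joint torques, N m; "eef_pos": TCP position; "tcp_rot": TCP orientation; "contact_force": force on the tool from outside, world axes, zero at the start; "wrist_torque": the same for the moment, N m; "opening": opening from 0.0 (shut) to 1.0 (fully open).
Only numpy, scipy, OpenCV 4.12 (cv2) and the standard library are available. Lean on these libraries where they do the work, as an engineer would, in place of code of your own. Each camera call takes 0.05 s, during which the arm holds its last target. There are 200 camera calls.

TASK

Roll the capped pipe sample along the bench, without picking it up or letting it run away, onto the black mark band until it lies flush against the upright stop plate, pressed home with about 10 N. Then swing the keeper arm round behind it and press the keeper's post against the pipe with about 10 N, so that the pipe stays held between keeper and stop. Work by feel: never press on the pipe with more than 20 N, leave the rest of the bench undisturbed, and let go of everything at the end.

Things in the scene. Friction and masses are not known exactly. Their poses are not given: they have to be found in the camera images.
- pipe: Capped steel pipe sample: closed cylinder 100 mm in diameter, 120 mm long, 0.4 to 0.85 kg, too thick to grip, lying short of the stop, a little askew. Origin at its centre, 50 mm above the bench; own x = its axis; own z starts upward. Pushed at half height it rolls with under 1 N and stops within 20 mm of a slow push; pushed higher it jams. The stop squares it if pushed near its lagging end.
- station: Fixed aluminium station. Origin on the bench at the middle of the black mark band (24 mm wide, along station x); the pipe is rolled to +y. Across the way stands the stop plate (200 mm long, 75 mm high), an adjustable stop clamped firmly: its face is parallel to x at y +42 to +58 mm, not measured. A base 10 mm high lies under it and along the side (x -136 to -100, y -88 to +122 mm). The way (x -90 to +90) is clear.
- keeper: Steel swing arm; origin on its upright hinge at station x -110, y -60, 14 mm above the bench. Own x points along the arm (14 mm wide, 16 to 28 mm above the bench) to its post, 110 mm from the hinge. It starts swung out, pointing roughly to station -y; it swings counter-clockwise seen from above. The stiff hinge takes 2 to 2.5 N at the post and stays where left.
- keeper_top (a point): Centre of the top of the keeper's upright post: a steel rod 20 mm in diameter, 16 to 110 mm above the bench; it can be pinched from above or pushed. With the pipe at the stop the post meets the middle of the pipe's side when the arm points about along station +x, the post's axis 60 mm behind the pipe's.
- mark (a point): 50 mm above the middle of the mark band; axes as the station's. The pipe's axis comes to lie within 8 mm of it across the band, wherever the stop is set.
- puck_a: Bystander: black resin specimen puck, 32 mm across, 22 mm high; origin under its centre. Leave alone.
- puck_b: Bystander: grey resin specimen puck, 40 mm across, 25 mm high; origin under its centre. Leave alone.
- ring_gauge: Bystander: steel ring, 60 mm across, 16 mm high; origin under its centre. Leave alone.
- screwdriver: Bystander: screwdriver lying on the bench along its own x. Leave alone.
- wash_bottle: Bystander: white plastic bottle, 60 mm across, 150 mm high; origin under its centre. Leave alone.
- elbow: Bystander: rusty cast pipe elbow with two flanges, about 110 mm across, 72 mm high; origin on the bench under its middle. Leave alone.
- dish: Bystander: glass dish, 90 mm across, 18 mm high; origin under its centre. Leave alone.
Mind the look-alikes: they are no part of the job. What is shaped like the pipe but blue or red is not meant.

How it is judged:
On the way, in this order (a step that is already met when the one before it is completed fails the run):
1. the pipe has rolled (not slid): turned about its axis by more than 1.2 rad from how it lay (angle between pipe's own z axis and vertical above 1.2 rad), for 0.05 s.
2. the pipe lies on the mark band, flush, pressed home against the stop plate with more than 2 N, before the keeper has touched it (y of pipe in the frame of station between -0.011 and 0.011 m and x of pipe in the frame of station between -0.03 and 0.03 m and angle between the x axis of pipe and the x axis of station, either way round below 0.03 rad and contact force between pipe and station above 2 N and contact force between pipe and keeper below 0.01 N), for 0.2 s.
3. the keeper's post presses on the pipe with more than 5 N while it lies on the band (y of pipe in the frame of station between -0.011 and 0.011 m and x of pipe in the frame of station between -0.03 and 0.03 m and angle between the x axis of pipe and the x axis of station, either way round below 0.03 rad and contact force between pipe and keeper above 5 N), for 0.2 s.
At the end, for the whole second after the job is handed in: The pipe lies at rest with its axis over the mark band (within 11 mm of its middle; along it within 30 mm), square to the station within 0.03 rad, the keeper's post behind it (axis within 66 mm of the pipe's centre) and still bearing on it (over 0.5 N), and everything is let go (y of pipe in the frame of station between -0.011 and 0.011 m and x of pipe in the frame of station between -0.03 and 0.03 m and angle between the x axis of pipe and the x axis of station, either way round below 0.03 rad and horizontal distance between keeper_top and pipe below 0.066 m and y of keeper_top in the frame of station below -0.045 m and contact force between pipe and keeper above 0.5 N and linear speed of pipe below 0.01 m/s and angular speed of keeper below 0.05 rad/s); the robot touches nothing.
It fails at once if the pipe is lifted off the bench by more than 6 mm (height (world z) of pipe above 0.056 m).
It fails at once if the pipe runs away (faster than 0.25 m/s) (linear speed of pipe above 0.25 m/s).
It fails at once if the robot or the keeper presses on the pipe with more than 20 N (contact force between any of the fingers, the arm, keeper and pipe above 20 N).
It fails at once if a bystander is moved by more than 15 mm (distance of any of puck_a, puck_b, ring_gauge, screwdriver, wash_bottle, elbow, dish from where it was at the start of the episode above 0.015 m).
It also fails if it takes over 72 s, if anything falls off the work surface, if the arm or the gripper's body presses on something with over 40 N, if the wrist force passes 120 N, or if a joint passes its speed limit or range.

## Working session

There is one attempt and no reset: what is moved stays moved. The work goes in short steps, Python scripts to look and compute and a tool call to move; the robot and the scene stay as the last step left them, time stands still between calls to the robot, and variables do not carry over. Pictures are saved under pics/ and viewed, about 8 in all and at most 12, crops included, and the job is handed in when it is done.

Besides the shell and the picture viewer there is one more tool, called by a JSON object that holds its "api" and its "payload". play_rows: Moves the arm, as the interface text tells. Shifts and turns lie within -1 to 1; 1 stands for 0.3 m of shift or pi/2 rad of turn. Its arguments: {"type":"object","properties":{"rows":{"type":"array"},"force":{"type":"number"}},"required":["rows"]}

```bash
mkdir -p pics
cat > h.py <<'E'
import numpy as np, cv2
from plant import ctrl, cams
from scipy.spatial.transform import Rotation as R
def snap(name,fn):
    c=cams.read_camera(name); cv2.imwrite(f'pics/{fn}.png',c['color'][:,:,::-1]); 
    np.savez(f'pics/{fn}.npz',**c); return c
def KD(c): return np.array([[c['fx'],0,c['cx']],[0,c['fy'],c['cy']],[0,0,1.]]),np.array([c['k1'],0,0,0,0.])
def pix2w(c,uv,z):
    K,D=KD(c); n=cv2.undistortPoints(np.array([[uv]],float),K,D)[0,0]
    V=np.array(c['view']); Rm=V[:3,:3]; o=-Rm.T@V[:3,3]; d=Rm.T@np.array([n[0],n[1],1])
    return o+d*(z-o[2])/d[2]
def w2pix(c,p):
    K,D=KD(c); V=np.array(c['view']); return cv2.projectPoints(np.array([p],float),cv2.Rodrigues(V[:3,:3])[0],V[:3,3],K,D)[0][0,0]
E
python3 - <<'E'
from h import *
for n in('top','side'):
    c=snap(n,n+'0'); V=np.array(c['view']); print(n,c['fx'],c['cx'],c['k1'],-V[:3,:3].T@V[:3,3])
a=cv2.imread('pics/top0.png');cv2.imwrite('pics/top0b.png',cv2.resize(a,(800,600)))
print(ctrl.get_state())
E
```

```text
top 435.5655289665819 256.4174093380049 -0.018937082069817153 [ 0.47659462 -0.05490609  1.22499158]
side 444.83103930312654 254.69404905265384 -0.14840122824403762 [-0.10482419 -0.75767378  0.85074982]
{'time': 0.1, 'qpos': array([ 1.02001380e+00,  2.87129416e-01,  1.57801275e+00,  1.41361240e-05,
        1.27861711e+00, -1.49980067e-01]), 'dq': array([-0.00027183, -0.00193286, -0.00453947, -0.00065961,  0.00010188,
        0.00050278]), 'joint_efforts': array([-1.18857174e-04, -4.07295048e+01, -2.93700206e+01, -1.74396096e-04,
        3.40724931e-03,  5.51186233e-06]), 'eef_pos': array([0.26300135, 0.62101506, 0.23006027]), 'tcp_rot': array([-0.39077916,  0.5902218 ,  0.39014221,  0.58882843]), 'contact_force': array([ 1.09637219,  0.2747741 , -0.77084307]), 'wrist_torque': array([-0.00645975,  0.03870105, -0.02237957]), 'opening': 0.9976295735831195}
```

View pics/top0b.png

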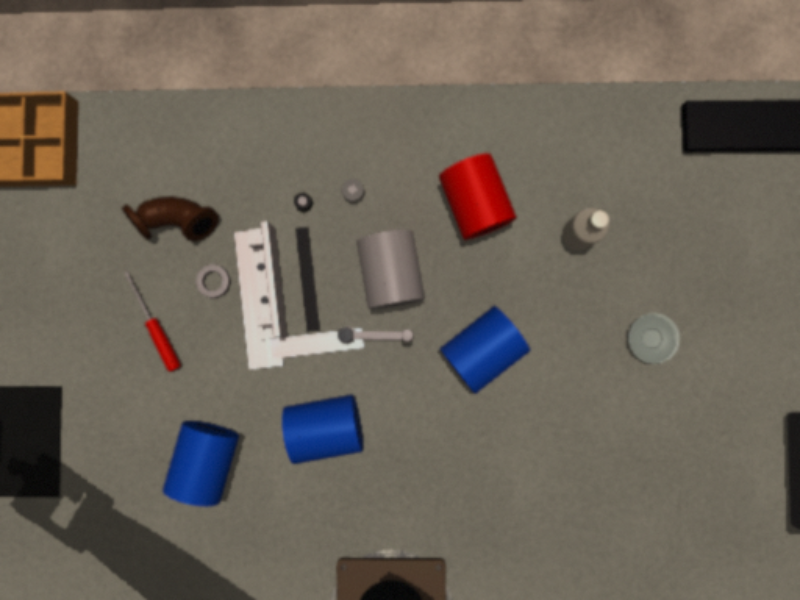

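View pics/side0.png

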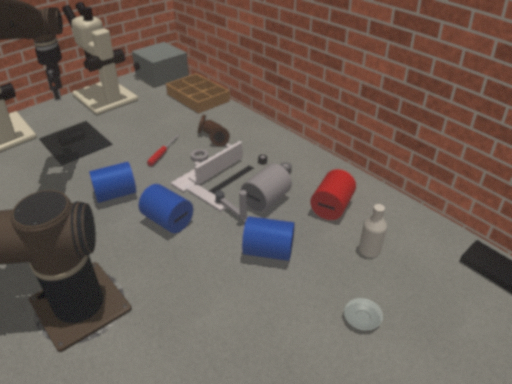

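The top view shows the steel pipe at about (390,268) in the 800 px picture, the black band at (307,280), the stop plate at about (270,280), the hinge at (347,335) and the keeper post at (407,336). Next is an enlarged crop.

Run:
```python
from h import *
a=cv2.imread('pics/top0.png')[130:250,145:305];cv2.imwrite('pics/crop0.png',cv2.resize(a,(800,600),interpolation=cv2.INTER_CUBIC))
```

```text
(no output)
```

View pics/crop0.png

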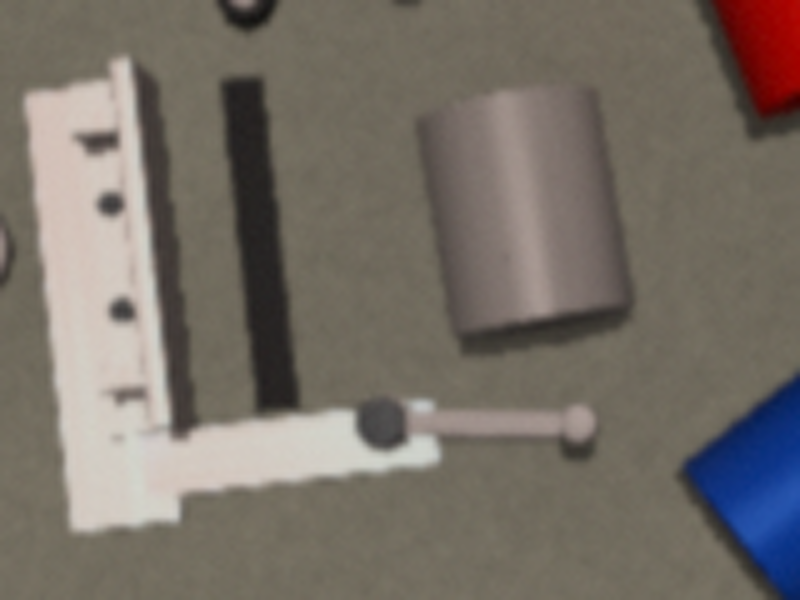

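Run:
```python
from h import *
c=np.load('pics/top0.npz')
P=lambda x,y,z:pix2w(c,(145+(x+.5)/5-.5,130+(y+.5)/5-.5),z)[:2]
b=[P(*q,0) for q in[(223,79),(262,77),(257,411),(298,408)]]
t=(b[0]+b[1])/2;l=(b[2]+b[3])/2
print('band',np.round(b,4),'len',np.linalg.norm(t-l),'mid',(t+l)/2)
ax=(t-l)/np.linalg.norm(t-l); print('ax',ax,np.degrees(np.arctan2(ax[1],ax[0])))
p=[P(*q,.05) for q in[(418,122),(597,88),(458,338),(632,300)]]
print('pipe',np.round(p,4))
T=(p[0]+p[1])/2;L=(p[2]+p[3])/2;pc=(T+L)/2;print('pc',pc,'len',np.linalg.norm(T-L),'w',np.linalg.norm(p[0]-p[1]),'ang',np.degrees(np.arctan2(*(T-L)[::-1])))
S=(t+l)/2; n=np.array([-ax[1],ax[0]])
kt=P(578,422,.11);h=P(382,423,.035);hS=S-.11*ax-.06*n
for nm,q in[('pipe',pc),('post',kt),('hinge',h),('plate top',P(130,60,.075)),('plate bot',P(167,430,.075)),('base end',P(435,400,.01)),('corner',P(70,532,.01))]:
    print(nm,np.round(q,4),'station',round((q-S)@ax,4),round((q-S)@n,4))
print('hinge exp',hS,'post r',np.linalg.norm(kt-hS))
```

```text
band [[0.6875 0.1699]
 [0.6884 0.1476]
 [0.4983 0.1501]
 [0.4998 0.1269]] len 0.18998395236275936 mid [0.59352566 0.14863618]
ax [0.9943096  0.10652898] 6.115264977447844
pipe [[ 0.6541  0.0539]
 [ 0.6717 -0.0436]
 [ 0.5362  0.0325]
 [ 0.5561 -0.0617]]
pc [ 0.60451963 -0.00472003] len 0.11843793682237345 w 0.09914485887048403 ang 9.600560557958913
pipe [ 0.6045 -0.0047] station -0.0054 -0.1537
post [ 0.4897 -0.0333] station -0.1226 -0.1698
hinge [0.4907 0.0755] station -0.1101 -0.0618
plate top [0.6855 0.2063] station 0.0976 0.0476
plate bot [0.4872 0.1856] station -0.1018 0.0481
base end [0.5036 0.0485] station -0.1 -0.09
corner [0.431  0.2537] station -0.1504 0.1218
hinge exp [0.49054334 0.07725942] post r 0.1105399826113222
```

```bash
cat >> h.py <<'E'
S=np.array([0.5935,0.1486]); TH=np.radians(6.115)
ax=np.array([np.cos(TH),np.sin(TH)]); n=np.array([-ax[1],ax[0]])
def st(x,y): return S+x*ax+y*n
def to_st(p): d=np.array(p[:2])-S; return np.array([d@ax,d@n])
def Rgoal(sg): # tool x down, z = sg*station x
    x=np.array([0,0,-1.]);z=sg*np.r_[ax,0]; return R.from_matrix(np.c_[x,np.cross(z,x),z])
def rel(pos,Rg=None):
    s=ctrl.get_state(); R0=R.from_quat(s['tcp_rot']); d=R0.inv().apply(np.array(pos)-s['eef_pos'])/.3
    r=(R0.inv()*Rg).as_rotvec()/(np.pi/2) if Rg is not None else None
    return np.round(d,4),None if r is None else np.round(r,4)
def rep():
    s=ctrl.get_state(); f=s['contact_force']; print('t',round(s['time'],2),'st',np.round(to_st(s['eef_pos']),4),'z',round(s['eef_pos'][2],4),'F_st',np.round([f[:2]@ax,f[:2]@n,f[2]],2),'op',round(s['opening'],3),'q',np.round(s['qpos'],2))
E
python3 - <<'E'
from h import *
rep(); m=R.from_quat(ctrl.get_state()['tcp_rot']).as_matrix(); print(m.round(3))
p=np.r_[st(-.006,-.245),.23]; print(p)
for sg in(1,-1): print(rel(p,Rgoal(sg)))
E
```

```text
t 0.1 st [-0.2783  0.5049] z 0.2301 F_st [ 1.12  0.16 -0.77] op 0.998 q [ 1.02  0.29  1.58  0.    1.28 -0.15]
[[-0.001 -0.921  0.39 ]
 [-0.002  0.39   0.921]
 [-1.     0.    -0.002]]
[ 0.61363261 -0.09564512  0.23      ]
(array([ 0.0033, -2.0082, -1.7435]), array([ 6.769e-01, -1.300e-03,  5.000e-04]))
(array([ 0.0033, -2.0082, -1.7435]), array([-1.3231e+00, -6.0000e-04, -1.5000e-03]))
```

{"api": "play_rows", "payload": {"rows": [[50,[0,-0.1,-0.087],[0.07,0,0]],[50,[0,-0.2,-0.174],[0.14,0,0]],[50,[0,-0.3,-0.261],[0.21,0,0]],[50,[0,-0.4,-0.348],[0.28,0,0]],[50,[0,-0.5,-0.435],[0.35,0,0]],[50,[0,-0.6,-0.522],[0.42,0,0]],[50,[0,-0.7,-0.61],[0.49,0,0]],[50,[0,-0.8,-0.7],[0.56,0,0]],[50,[0,-0.9,-0.78],[0.62,0,0]],[50,[0,-1.0,-0.87],[0.677,0,0]]]}}

```text
time: 0.93
eef_pos: [0.4379, 0.2624, 0.231]
tcp_rot: [-0.036, 0.706, 0.036, 0.706]
contact_force: [0.9, -0.0, 0.2]
opening: 0.499
```

Run:
```python
from h import *
rep(); print(rel(np.r_[st(-.006,-.245),.23],Rgoal(1)),rel(np.r_[st(-.006,-.245),.042],Rgoal(1)))
```

```text
t 0.93 st [-0.1425  0.1297] z 0.231 F_st [ 0.89 -0.12  0.21] op 0.499 q [ 0.34 -0.08  1.98  0.    1.25  0.24]
(array([ 0.0031, -1.247 ,  0.4608]), array([-0.0029, -0.0002, -0.    ])) (array([ 0.6297, -1.247 ,  0.461 ]), array([-0.0029, -0.0002, -0.    ]))
```

{"api": "play_rows", "payload": {"rows": [[50,[0,-0.12,0.06],[0,0,0]],[50,[0,-0.24,0.12],[0,0,0]],[50,[0,-0.36,0.18],[0,0,0]],[50,[0,-0.48,0.23],[0,0,0]],[50,[0,-0.6,0.28],[0,0,0]],[50,[0,-0.72,0.33],[0,0,0]],[50,[0,-0.84,0.38],[0,0,0]],[50,[0,-0.96,0.42],[0,0,0]],[50,[0,-1.0,0.46],[0,0,0]]]}}

```text
time: 1.68
eef_pos: [0.6075, -0.0241, 0.2307]
tcp_rot: [-0.037, 0.706, 0.036, 0.706]
contact_force: [-0.4, 0.9, -0.2]
opening: 0.503
```

{"api": "play_rows", "payload": {"rows": [[50,[0.0,-0.1,0],[0,0,0]],[50,[0.05,-0.2,0],[0,0,0]],[50,[0.15,-0.247,0],[0,0,0]],[50,[0.25,-0.247,0],[0,0,0]],[50,[0.35,-0.247,0],[0,0,0]],[50,[0.45,-0.247,0],[0,0,0]],[50,[0.53,-0.247,0],[0,0,0]],[50,[0.59,-0.247,0],[0,0,0]],[50,[0.625,-0.247,0],[0,0,0]],[50,[0.625,-0.247,0],[0,0,0]]]}}

```text
time: 2.52
eef_pos: [0.6123, -0.0924, 0.0403]
tcp_rot: [-0.037, 0.708, 0.038, 0.704]
contact_force: [-0.3, 0.3, 0.6]
opening: 0.501
```

Run:
```python
from h import *
rep(); c=snap('side','side1'); a=c['color'][100:290,170:400,::-1];cv2.imwrite('pics/s1.png',cv2.resize(a,(720,595)))
```

```text
t 2.52 st [-0.007  -0.2417] z 0.0403 F_st [-0.23  0.31  0.55] op 0.501 q [-0.31  0.39  1.83 -0.    0.93 -0.42]
```

View pics/s1.png

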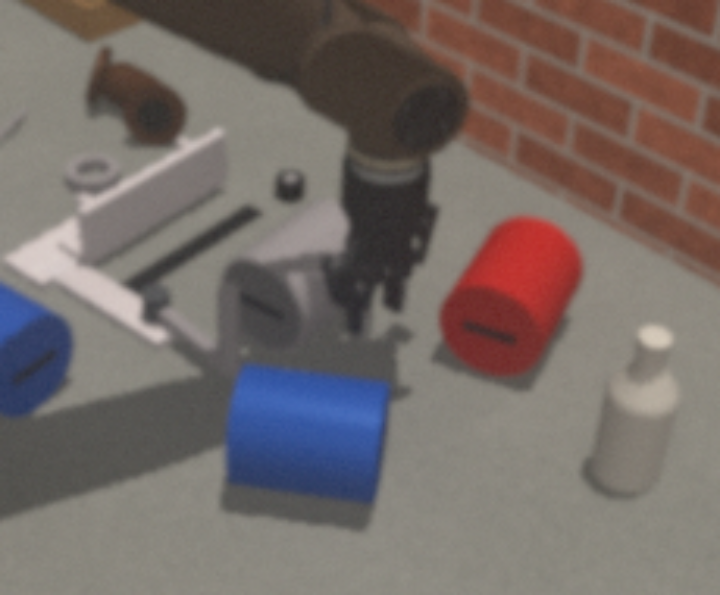

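Gripper stands behind the steel pipe, clear of the red (crop 515,290) and blue (310,430) look-alikes. I'll lower it slightly and push slowly.

{"api": "play_rows", "payload": {"rows": [[50,[0.028,0.01,0],[0,0,0]],[50,[0.028,0.03,0],[0,0,0]],[50,[0.028,0.045,0],[0,0,0]],[50,[0.028,0.06,0],[0,0,0]],[50,[0.028,0.07,0],[0,0,0]],[50,[0.028,0.08,0],[0,0,0]],[50,[0.028,0.09,0],[0,0,0]],[50,[0.028,0.1,0],[0,0,0]],[50,[0.028,0.11,0],[0,0,0]],[50,[0.028,0.12,0],[0,0,0]]]}}

```text
time: 3.4
eef_pos: [0.6109, -0.0571, 0.0355]
tcp_rot: [-0.038, 0.706, 0.038, 0.706]
contact_force: [-0.5, 0.9, -0.3]
opening: 0.5
```

{"api": "play_rows", "payload": {"rows": [[50,[0,0.012,0],[0,0,0]],[50,[0,0.024,0],[0,0,0]],[50,[0,0.036,0],[0,0,0]],[50,[0,0.048,0],[0,0,0]],[50,[0,0.06,0],[0,0,0]],[50,[0,0.072,0],[0,0,0]],[50,[0,0.084,0],[0,0,0]],[50,[0,0.096,0],[0,0,0]],[50,[0,0.108,0],[0,0,0]],[50,[0,0.12,0],[0,0,0]]]}}

```text
time: 4.23
eef_pos: [0.607, -0.0212, 0.0354]
tcp_rot: [-0.038, 0.706, 0.038, 0.706]
contact_force: [0.2, -0.1, -0.1]
opening: 0.499
```

Run:
```python
from h import *
rep(); c=snap('top','t2'); a=c['color'][130:250,145:305,::-1];cv2.imwrite('pics/t2b.png',cv2.resize(a,(800,600),interpolation=cv2.INTER_CUBIC))
```

```text
t 4.23 st [-0.0047 -0.1703] z 0.0354 F_st [ 0.2  -0.15 -0.15] op 0.499 q [-0.2   0.37  1.86  0.    0.91 -0.31]
```

View pics/t2b.png

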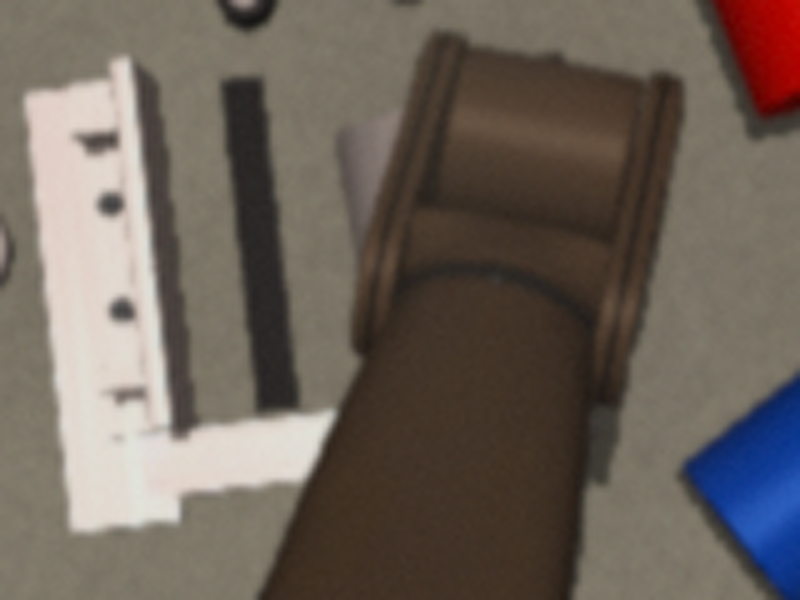

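Pipe rolled about 44 mm (its leading corner is at (340,125)), matching the finger position. I continue slowly.

{"api": "play_rows", "payload": {"rows": [[50,[0,0.012,0],[0,0,0]],[50,[0,0.024,0],[0,0,0]],[50,[0,0.036,0],[0,0,0]],[50,[0,0.048,0],[0,0,0]],[50,[0,0.06,0],[0,0,0]],[50,[0,0.072,0],[0,0,0]],[50,[0,0.084,0],[0,0,0]],[50,[0,0.096,0],[0,0,0]],[50,[0,0.108,0],[0,0,0]],[50,[0,0.12,0],[0,0,0]]]}}

```text
time: 5.12
eef_pos: [0.6032, 0.0146, 0.0354]
tcp_rot: [-0.038, 0.706, 0.038, 0.706]
contact_force: [0.0, 0.1, -0.3]
opening: 0.505
```

{"api": "play_rows", "payload": {"rows": [[50,[0,0.012,0],[0,0,0]],[50,[0,0.024,0],[0,0,0]],[50,[0,0.036,0],[0,0,0]],[50,[0,0.048,0],[0,0,0]],[50,[0,0.06,0],[0,0,0]],[50,[0,0.072,0],[0,0,0]],[50,[0,0.084,0],[0,0,0]],[50,[0,0.096,0],[0,0,0]],[50,[0,0.108,0],[0,0,0]],[50,[0,0.12,0],[0,0,0]]]}}

```text
time: 5.95
eef_pos: [0.5994, 0.0504, 0.0354]
tcp_rot: [-0.038, 0.706, 0.038, 0.706]
contact_force: [-0.2, -0.1, -0.2]
opening: 0.498
```

{"api": "play_rows", "payload": {"rows": [[50,[0,0.007,0],[0,0,0]],[50,[0,0.014,0],[0,0,0]],[50,[0,0.02,0],[0,0,0]],[50,[0,0.025,0],[0,0,0]],[50,[0,0.03,0],[0,0,0]],[50,[0,0.035,0],[0,0,0]],[50,[0,0.04,0],[0,0,0]]]}}

```text
time: 6.53
eef_pos: [0.5981, 0.062, 0.0354]
tcp_rot: [-0.038, 0.706, 0.038, 0.706]
contact_force: [-0.1, -0.5, -0.6]
opening: 0.503
```

```bash
python3 -c "
from h import *
rep()"
```

```text
t 6.53 st [-0.0046 -0.0866] z 0.0354 F_st [-0.17 -0.46 -0.58] op 0.503 q [-0.07  0.36  1.88 -0.    0.9  -0.17]
```

{"api": "play_rows", "payload": {"rows": [[50,[0,0.005,0],[0,0,0]],[50,[0,0.01,0],[0,0,0]],[50,[0,0.015,0],[0,0,0]],[50,[0,0.02,0],[0,0,0]],[50,[0,0.025,0],[0,0,0]],[50,[0,0.03,0],[0,0,0]],[50,[0,0.035,0],[0,0,0]],[50,[0,0.035,0],[0,0,0]]]}}

```text
time: 7.2
eef_pos: [0.5969, 0.0727, 0.0354]
tcp_rot: [-0.038, 0.706, 0.038, 0.706]
contact_force: [0.7, -0.2, -0.2]
opening: 0.497
```

{"api": "play_rows", "payload": {"rows": [[50,[0,0.003,0],[0,0,0]],[50,[0,0.006,0],[0,0,0]],[50,[0,0.009,0],[0,0,0]],[50,[0,0.012,0],[0,0,0]],[50,[0,0.012,0],[0,0,0]]]}}

```text
time: 7.62
eef_pos: [0.5966, 0.0761, 0.0354]
tcp_rot: [-0.038, 0.706, 0.038, 0.706]
contact_force: [-0.2, 0.0, 0.1]
opening: 0.497
```

{"api": "play_rows", "payload": {"rows": [[50,[0,0.003,0],[0,0,0]],[50,[0,0.006,0],[0,0,0]],[50,[0,0.008,0],[0,0,0]],[50,[0,0.01,0],[0,0,0]],[50,[0,0.01,0],[0,0,0]]]}}

```text
time: 8.03
eef_pos: [0.5963, 0.0791, 0.0354]
tcp_rot: [-0.038, 0.706, 0.038, 0.706]
contact_force: [-0.2, 0.7, 0.3]
opening: 0.498
```

{"api": "play_rows", "payload": {"rows": [[50,[0,0.002,0],[0,0,0]],[50,[0,0.004,0],[0,0,0]],[50,[0,0.006,0],[0,0,0]],[50,[0,0.006,0],[0,0,0]]]}}

```text
time: 8.37
eef_pos: [0.5961, 0.0801, 0.0355]
tcp_rot: [-0.038, 0.706, 0.037, 0.706]
contact_force: [0.2, -3.9, 0.8]
opening: 0.5
```

{"api": "play_rows", "payload": {"rows": [[50,[0,0.002,0],[0,0,0]],[50,[0,0.004,0],[0,0,0]],[50,[0,0.005,0],[0,0,0]],[50,[0,0.005,0],[0,0,0]]]}}

```text
time: 8.7
eef_pos: [0.5957, 0.0808, 0.0356]
tcp_rot: [-0.039, 0.707, 0.037, 0.706]
contact_force: [-1.1, -7.0, 1.7]
opening: 0.503
```

{"api": "play_rows", "payload": {"rows": [[50,[0,0.002,0],[0,0,0]],[50,[0,0.004,0],[0,0,0]],[50,[0,0.004,0],[0,0,0]],[50,[0,0.004,0],[0,0,0]],[50,[0,0.004,0],[0,0,0]],[50,[0,0.004,0],[0,0,0]]]}}

```text
time: 9.2
eef_pos: [0.5953, 0.0815, 0.0356]
tcp_rot: [-0.04, 0.707, 0.037, 0.705]
contact_force: [-2.4, -7.5, 3.3]
opening: 0.5
```

Run:
```python
from h import *
rep(); print(ctrl.get_state()['wrist_torque']); c=snap('top','t3'); a=c['color'][130:250,145:305,::-1];b=cv2.resize(a,(800,600),interpolation=cv2.INTER_CUBIC)[:,:600]
d=snap('side','s3')['color'][125:235,165:315,::-1]
cv2.imwrite('pics/t3b.png',np.vstack([cv2.resize(b,(400,300)).repeat(1,0),cv2.resize(d,(400,293))]));cv2.imwrite('pics/s3b.png',cv2.resize(d,(800,587),interpolation=cv2.INTER_CUBIC))
```

```text
t 9.2 st [-0.0054 -0.0669] z 0.0356 F_st [-3.24 -7.24  3.29] op 0.5 q [-0.03  0.36  1.88 -0.    0.91 -0.14]
[-1.21508835  0.49362624  0.25562942]
```

View pics/s3b.png

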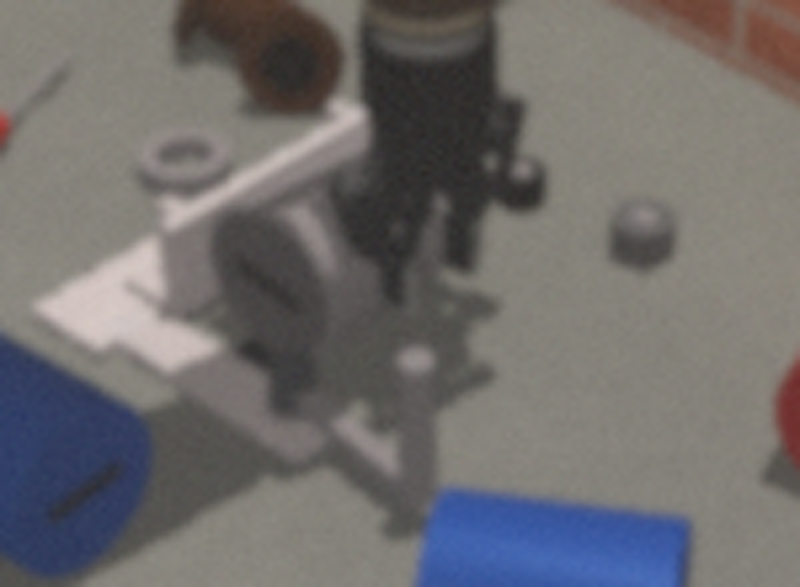

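{"api": "play_rows", "payload": {"rows": [[50,[0,0.002,0],[0,0,0]],[50,[0,0.004,0],[0,0,0]],[50,[0,0.004,0],[0,0,0]],[50,[0,0.004,0],[0,0,0]]]}}

```text
time: 9.63
eef_pos: [0.5949, 0.0825, 0.0356]
tcp_rot: [-0.04, 0.707, 0.037, 0.705]
contact_force: [-3.8, -8.5, 2.6]
opening: 0.502
```

Run:
```python
from h import *
rep(); print(ctrl.get_state()['wrist_torque'],R.from_quat(ctrl.get_state()['tcp_rot']).as_matrix().round(4).tolist())
```

```text
t 9.63 st [-0.0057 -0.0659] z 0.0356 F_st [-4.68 -8.04  2.56] op 0.502 q [-0.03  0.36  1.88 -0.01  0.91 -0.13]
[-1.38668213  0.60850004  0.26310554] [[-0.0031, -0.1086, 0.9941], [-0.0042, 0.9941, 0.1086], [-1.0, -0.0039, -0.0035]]
```

View pics/t3b.png

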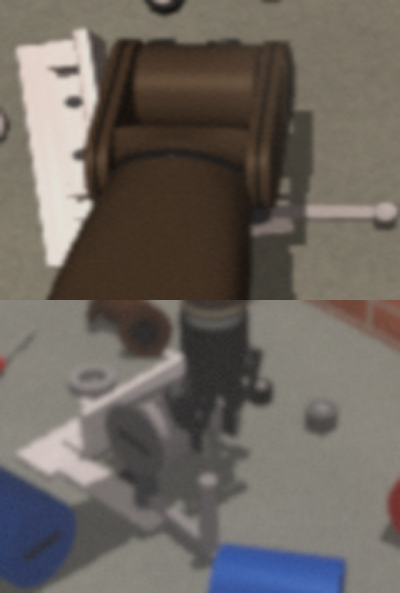

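{"api": "play_rows", "payload": {"rows": [[50,[0,0.002,-0.003],[0,0,0]],[50,[0,0.004,-0.006],[0,0,0]],[50,[0,0.004,-0.006],[0,0,0]],[50,[0,0.004,-0.006],[0,0,0]]]}}

```text
time: 9.97
eef_pos: [0.5938, 0.0838, 0.0358]
tcp_rot: [-0.039, 0.706, 0.037, 0.706]
contact_force: [-1.5, -7.4, 2.4]
opening: 0.5
```

Run:
```python
from h import *
rep(); print(ctrl.get_state()['wrist_torque'])
```

```text
t 9.97 st [-0.0066 -0.0644] z 0.0358 F_st [-2.33 -7.21  2.39] op 0.5 q [-0.03  0.36  1.88 -0.    0.9  -0.13]
[-1.22657718  0.32045257  0.24527089]
```

{"api": "play_rows", "payload": {"rows": [[50,[0,0.002,-0.002],[0,0,0]],[50,[0,0.004,-0.005],[0,0,0]],[50,[0,0.004,-0.005],[0,0,0]],[50,[0,0.004,-0.005],[0,0,0]]]}}

```text
time: 10.3
eef_pos: [0.5936, 0.0839, 0.0359]
tcp_rot: [-0.04, 0.705, 0.037, 0.707]
contact_force: [2.0, -10.7, -0.0]
opening: 0.502
```

{"api": "play_rows", "payload": {"rows": [[50,[0,0.002,-0.002],[0,0,0]],[50,[0,0.004,-0.005],[0,0,0]],[50,[0,0.004,-0.005],[0,0,0]],[50,[0,0.004,-0.005],[0,0,0]]]}}

```text
time: 10.63
eef_pos: [0.5935, 0.0839, 0.0362]
tcp_rot: [-0.041, 0.704, 0.036, 0.708]
contact_force: [5.1, -12.8, -1.5]
opening: 0.5
```

Run:
```python
from h import *
rep(); print(ctrl.get_state()['wrist_torque'])
```

```text
t 10.63 st [-0.0069 -0.0644] z 0.0362 F_st [  3.73 -13.24  -1.48] op 0.5 q [-0.03  0.35  1.89 -0.01  0.9  -0.13]
[-2.09751718 -0.815499    0.21636499]
```

Motion has stopped and the force rises stiffly, so the pipe is flush. I ease the sideways drag, hold at about 10 N, then back off.

{"api": "play_rows", "payload": {"rows": [[50,[0,-0.002,0.004],[0,0,0]],[50,[0,-0.003,0.007],[0,0,0]],[50,[0,-0.003,0.007],[0,0,0]],[50,[0,-0.003,0.007],[0,0,0]],[50,[0,-0.003,0.007],[0,0,0]],[50,[0,-0.003,0.007],[0,0,0]]]}}

```text
time: 11.13
eef_pos: [0.5936, 0.0839, 0.0359]
tcp_rot: [-0.041, 0.706, 0.037, 0.706]
contact_force: [0.9, -12.0, 1.3]
opening: 0.503
```

Run:
```python
from h import *
rep(); print(ctrl.get_state()['wrist_torque'])
```

```text
t 11.13 st [-0.0068 -0.0643] z 0.0359 F_st [ -0.36 -12.03   1.3 ] op 0.503 q [-0.03  0.35  1.88 -0.01  0.9  -0.13]
[-1.77985594 -0.03829736  0.29596159]
```

{"api": "play_rows", "payload": {"rows": [[50,[0,-0.02,0],[0,0,0]],[50,[0,-0.06,0],[0,0,0]],[50,[0,-0.11,0],[0,0,0]],[50,[-0.05,-0.16,0],[0,0,0]],[50,[-0.15,-0.2,0],[0,0,0]],[50,[-0.25,-0.25,0],[0,0,0]],[50,[-0.35,-0.3,0],[0,0,0]],[50,[-0.45,-0.33,-0.05],[0,0,0]],[50,[-0.5,-0.34,-0.15],[0,0,0]],[50,[-0.5,-0.34,-0.25],[0,0,0]]]}}

```text
time: 11.97
eef_pos: [0.5315, -0.0239, 0.1907]
tcp_rot: [-0.038, 0.703, 0.037, 0.71]
contact_force: [-0.3, 0.1, 1.8]
opening: 0.497
```

Run:
```python
from h import *
rep(); print(rel(np.r_[st(-.1226,-.1698),.19],Rgoal(1)),rel(np.r_[st(-.1226,-.1698),.076],Rgoal(1)))
c=snap('top','t4'); a=c['color'][130:250,145:305,::-1];cv2.imwrite('pics/t4b.png',cv2.resize(a,(800,600),interpolation=cv2.INTER_CUBIC))
```

```text
t 11.97 st [-0.08   -0.1649] z 0.1907 F_st [-0.34  0.14  1.84] op 0.497 q [-0.24  0.    1.97  0.    1.16 -0.34]
(array([ 0.001 , -0.0165, -0.1421]), array([-0.0009,  0.0061,  0.0014])) (array([ 0.381 , -0.0157, -0.1457]), array([-0.0009,  0.0061,  0.0014]))
```

View pics/t4b.png

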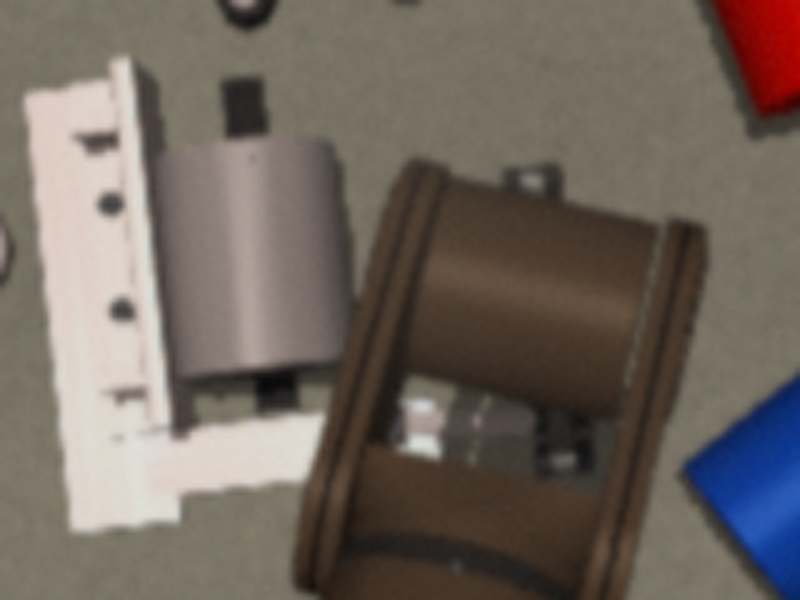

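Pipe lies flush along the plate: its right edge (333,140)-(352,345) runs parallel to the plate line, and it is centred on the band. Now the keeper post.

{"api": "play_rows", "payload": {"rows": [[60,[0,-0.016,-0.08],[0,0,0]],[60,[0,-0.016,-0.142],[0,0,0]],[60,[0,-0.016,-0.142],[0,0,0]],[60,[0,-0.016,-0.142],[0,0,0]]]}}

```text
time: 12.35
eef_pos: [0.4869, -0.0316, 0.1853]
tcp_rot: [-0.037, 0.706, 0.038, 0.706]
contact_force: [0.7, -0.0, 0.8]
opening: 0.596
```

Run:
```python
from h import *
rep(); print(rel(np.r_[st(-.1226,-.1698),.076],Rgoal(1)))
```

```text
t 12.35 st [-0.1252 -0.1678] z 0.1853 F_st [ 0.69 -0.1   0.76] op 0.596 q [-0.27 -0.09  2.07  0.    1.16 -0.38]
(array([ 0.3642, -0.007 ,  0.0084]), array([-0.0007,  0.0005, -0.0005]))
```

{"api": "play_rows", "payload": {"rows": [[60,[0.08,-0.007,0.008],[0,0,0]],[60,[0.16,-0.007,0.008],[0,0,0]],[60,[0.24,-0.007,0.008],[0,0,0]],[60,[0.3,-0.007,0.008],[0,0,0]],[60,[0.34,-0.007,0.008],[0,0,0]],[60,[0.36,-0.007,0.008],[0,0,0]],[60,[0.36,-0.007,0.008],[0,0,0]]]}}

```text
time: 12.93
eef_pos: [0.4895, -0.0331, 0.0758]
tcp_rot: [-0.037, 0.707, 0.038, 0.705]
contact_force: [-0.4, -0.4, 0.6]
opening: 0.604
```

{"api": "play_rows", "payload": {"rows": [[30,[0,0,0],[0,0,0]],[15,[0,0,0],[0,0,0]],[0,[0,0,0],[0,0,0]],[0,[0,0,0],[0,0,0]],[0,[0,0,0],[0,0,0]],[0,[0,0,0],[0,0,0]],[0,[0,0,0],[0,0,0]]], "force": 30}}

```text
time: 13.52
eef_pos: [0.4906, -0.0338, 0.0787]
tcp_rot: [-0.038, 0.705, 0.037, 0.707]
contact_force: [-0.2, -0.7, 6.8]
opening: 0.221
```

Run:
```python
from h import *
rep(); s=ctrl.get_state(); p=to_st(s['eef_pos']); d=p-np.array([-.11,-.06]); r=.11; a0=np.arctan2(d[1],d[0]); print('r',np.hypot(*d),'a0',np.degrees(a0))
for a in np.radians([-96,-90,-84,-78,-72,-66,-60,-54,-48,-42,-36,-30,-24,-18,-12,-8,-6,-4,-2,0]):
    q=np.array([-.11+r*np.cos(a),-.06+r*np.sin(a)]); print(round(np.degrees(a)),rel(np.r_[st(*q),s['eef_pos'][2]])[0])
```

```text
t 13.52 st [-0.1217 -0.1704] z 0.0787 F_st [-0.32 -0.7   6.79] op 0.221 q [-0.28  0.07  2.13 -0.    0.94 -0.38]
r 0.1110628880021134 a0 -96.0557597978698
-96 [-0.      0.0035  0.0007]
-90 [0.0001 0.0015 0.0391]
-84 [0.0001 0.0035 0.0774]
-78 [0.0002 0.0095 0.1153]
-72 [0.0003 0.0194 0.1524]
-66 [0.0003 0.0332 0.1882]
-60 [0.0004 0.0506 0.2224]
-54 [0.0004 0.0715 0.2546]
-48 [0.0005 0.0957 0.2844]
-42 [0.0005 0.1228 0.3115]
-36 [0.0005 0.1526 0.3357]
-30 [0.0005 0.1848 0.3566]
-24 [0.0005 0.219  0.374 ]
-18 [0.0005 0.2548 0.3878]
-12 [0.0005 0.2919 0.3977]
-8 [0.0005 0.3171 0.4022]
-6 [4.000e-04 3.298e-01 4.037e-01]
-4 [4.000e-04 3.426e-01 4.048e-01]
-2 [4.000e-04 3.554e-01 4.055e-01]
0 [4.000e-04 3.681e-01 4.057e-01]
```

Opening 0.22 (about 19 mm) shows the post is held. I swing it along its arc.

{"api": "play_rows", "payload": {"rows": [[0,[-0.01,0.0,0.038],[0,0,0]],[0,[-0.01,0.002,0.076],[0,0,0]],[0,[-0.01,0.008,0.114],[0,0,0]],[0,[-0.01,0.018,0.151],[0,0,0]],[0,[-0.01,0.032,0.187],[0,0,0]],[0,[-0.01,0.049,0.221],[0,0,0]],[0,[-0.01,0.07,0.253],[0,0,0]],[0,[-0.01,0.094,0.283],[0,0,0]],[0,[-0.01,0.121,0.31],[0,0,0]],[0,[-0.01,0.151,0.334],[0,0,0]]]}}

```text
time: 14.35
eef_pos: [0.5832, 0.0214, 0.0791]
tcp_rot: [-0.039, 0.708, 0.038, 0.704]
contact_force: [-2.6, -1.9, -1.5]
opening: 0.225
```

Run:
```python
from h import *
rep(); s=ctrl.get_state(); p=to_st(s['eef_pos']); d=p-np.array([-.11,-.06]); r=.1105; a0=np.arctan2(d[1],d[0]); print('r',np.hypot(*d),'a0',np.degrees(a0))
for a in np.radians([-30,-24,-18,-12,-10,-8,-6,-4,-2,0]):
    q=np.array([-.11+r*np.cos(a),-.06+r*np.sin(a)]); print(round(np.degrees(a)),rel(np.r_[st(*q),s['eef_pos'][2]])[0])
```

```text
t 14.35 st [-0.0238 -0.1253] z 0.0791 F_st [-2.77 -1.63 -1.45] op 0.225 q [-0.14  0.26  1.91 -0.    0.98 -0.24]
r 0.10816411202784115 a0 -37.15562362223654
-30 [-0.0002  0.0336  0.0317]
-24 [-0.0003  0.0679  0.0492]
-18 [-0.0005  0.1039  0.0631]
-12 [-0.0006  0.1411  0.0731]
-10 [-0.0006  0.1537  0.0756]
-8 [-0.0006  0.1664  0.0776]
-6 [-0.0007  0.1792  0.0792]
-4 [-0.0007  0.192   0.0803]
-2 [-0.0007  0.2048  0.081 ]
0 [-0.0007  0.2177  0.0813]
```

{"api": "play_rows", "payload": {"rows": [[0,[0,0.034,0.028],[0,0,0]],[0,[0,0.068,0.045],[0,0,0]],[0,[0,0.1,0.057],[0,0,0]],[0,[0,0.125,0.064],[0,0,0]],[0,[0,0.14,0.068],[0,0,0]],[0,[0,0.15,0.07],[0,0,0]],[0,[0,0.15,0.07],[0,0,0]]]}}

```text
time: 14.93
eef_pos: [0.5993, 0.0694, 0.0791]
tcp_rot: [-0.038, 0.707, 0.038, 0.705]
contact_force: [-2.2, -1.5, -2.6]
opening: 0.218
```

```bash
python3 -c "
from h import *
rep()"
```

```text
t 14.93 st [-0.0027 -0.0793] z 0.0791 F_st [-2.33 -1.31 -2.63] op 0.218 q [-0.05  0.3   1.86 -0.    0.99 -0.16]
```

{"api": "play_rows", "payload": {"rows": [[0,[0,0.006,0.001],[0,0,0]],[0,[0,0.012,0.002],[0,0,0]],[0,[0,0.018,0.003],[0,0,0]],[0,[0,0.024,0.004],[0,0,0]],[0,[0,0.03,0.005],[0,0,0]],[0,[0,0.035,0.005],[0,0,0]],[0,[0,0.039,0.005],[0,0,0]],[0,[0,0.039,0.005],[0,0,0]]]}}

```text
time: 15.6
eef_pos: [0.5996, 0.0804, 0.0792]
tcp_rot: [-0.038, 0.707, 0.038, 0.705]
contact_force: [-3.3, -4.4, -4.5]
opening: 0.22
```

{"api": "play_rows", "payload": {"rows": [[0,[0,0.003,0],[0,0,0]],[0,[0,0.005,0],[0,0,0]],[0,[0,0.007,0],[0,0,0]],[0,[0,0.007,0],[0,0,0]]]}}

```text
time: 15.93
eef_pos: [0.5995, 0.0826, 0.0792]
tcp_rot: [-0.038, 0.707, 0.037, 0.705]
contact_force: [-2.2, -4.4, -5.1]
opening: 0.226
```

{"api": "play_rows", "payload": {"rows": [[0,[0,0.002,0],[0,0,0]],[0,[0,0.004,0],[0,0,0]],[0,[0,0.005,0],[0,0,0]],[0,[0,0.005,0],[0,0,0]]]}}

```text
time: 16.27
eef_pos: [0.5995, 0.0838, 0.0792]
tcp_rot: [-0.039, 0.707, 0.038, 0.705]
contact_force: [-2.3, -5.3, -5.3]
opening: 0.224
```

```bash
python3 -c "
from h import *
rep()"
```

```text
t 16.27 st [-0.001  -0.0651] z 0.0792 F_st [-2.89 -4.98 -5.27] op 0.224 q [-0.03  0.3   1.85 -0.    0.99 -0.13]
```

{"api": "play_rows", "payload": {"rows": [[0,[0,0.002,0],[0,0,0]],[0,[0,0.004,0],[0,0,0]],[0,[0,0.005,0],[0,0,0]],[0,[0,0.005,0],[0,0,0]]]}}

```text
time: 16.6
eef_pos: [0.5994, 0.0857, 0.0792]
tcp_rot: [-0.038, 0.707, 0.038, 0.705]
contact_force: [-3.2, -4.0, -5.4]
opening: 0.22
```

{"api": "play_rows", "payload": {"rows": [[0,[0,0.002,0],[0,0,0]],[0,[0,0.004,0],[0,0,0]],[0,[0,0.005,0],[0,0,0]],[0,[0,0.005,0],[0,0,0]]]}}

```text
time: 16.93
eef_pos: [0.5993, 0.0868, 0.0792]
tcp_rot: [-0.039, 0.707, 0.038, 0.705]
contact_force: [-1.4, -5.3, -6.2]
opening: 0.226
```

```bash
python3 -c "
from h import *
rep()"
```

```text
t 16.93 st [-0.0008 -0.0621] z 0.0792 F_st [-1.94 -5.17 -6.22] op 0.226 q [-0.02  0.3   1.85 -0.    0.99 -0.13]
```

{"api": "play_rows", "payload": {"rows": [[0,[0,0.002,0],[0,0,0]],[0,[0,0.004,0],[0,0,0]],[0,[0,0.004,0],[0,0,0]]]}}

```text
time: 17.18
eef_pos: [0.5992, 0.0881, 0.0792]
tcp_rot: [-0.038, 0.707, 0.037, 0.705]
contact_force: [-2.2, -5.3, -6.8]
opening: 0.222
```

{"api": "play_rows", "payload": {"rows": [[0,[0,0.002,0],[0,0,0]],[0,[0,0.004,0],[0,0,0]],[0,[0,0.004,0],[0,0,0]]]}}

```text
time: 17.43
eef_pos: [0.5992, 0.0882, 0.0792]
tcp_rot: [-0.039, 0.707, 0.037, 0.705]
contact_force: [-2.4, -9.8, -6.7]
opening: 0.226
```

```bash
python3 -c "
from h import *
rep()"
```

```text
t 17.43 st [-0.0008 -0.0607] z 0.0792 F_st [-3.41 -9.51 -6.74] op 0.226 q [-0.02  0.3   1.85 -0.    0.99 -0.13]
```

{"api": "play_rows", "payload": {"rows": [[0,[0,0.002,0],[0,0,0]],[0,[0,0.003,0],[0,0,0]],[0,[0,0.004,0],[0,0,0]],[0,[0,0.004,0],[0,0,0]],[0,[0,0.004,0],[0,0,0]]]}}

```text
time: 17.85
eef_pos: [0.5992, 0.0883, 0.0792]
tcp_rot: [-0.04, 0.707, 0.036, 0.705]
contact_force: [-2.9, -12.6, -7.9]
opening: 0.223
```

```bash
python3 -c "
from h import *
rep()"
```

```text
t 17.85 st [-0.0008 -0.0606] z 0.0792 F_st [ -4.19 -12.22  -7.85] op 0.223 q [-0.02  0.3   1.85 -0.01  0.99 -0.12]
```

{"api": "play_rows", "payload": {"rows": [[0,[0,0.002,0],[0,0,0]],[0,[0,0.004,0],[0,0,0]],[0,[0,0.004,0],[0,0,0]],[0,[0,0.004,0],[0,0,0]],[0,[0,0.004,0],[0,0,0]],[0,[0,0.004,0],[0,0,0]]]}}

```text
time: 18.35
eef_pos: [0.5992, 0.0883, 0.0792]
tcp_rot: [-0.041, 0.707, 0.036, 0.705]
contact_force: [-2.5, -15.1, -8.4]
opening: 0.225
```

```bash
python3 -c "
from h import *
rep()"
```

```text
t 18.35 st [-0.0008 -0.0605] z 0.0792 F_st [ -4.06 -14.74  -8.4 ] op 0.225 q [-0.02  0.3   1.85 -0.01  0.99 -0.12]
```

{"api": "play_rows", "payload": {"rows": [[45,[0,0.004,0],[0,0,0]],[45,[0,0,0],[0,0,0]],[45,[0,0,0],[0,0,0]],[45,[-0.03,-0.005,0],[0,0,0]],[45,[-0.1,-0.01,0],[0,0,0]],[45,[-0.2,-0.01,0],[0,0,0]],[45,[-0.3,-0.01,0],[0,0,0]],[45,[-0.4,-0.05,0],[0,0,0]],[45,[-0.45,-0.15,0],[0,0,0]],[45,[-0.45,-0.25,0],[0,0,0]]]}}

```text
time: 19.18
eef_pos: [0.6111, 0.0183, 0.2236]
tcp_rot: [-0.039, 0.701, 0.038, 0.711]
contact_force: [0.8, 0.2, 0.1]
opening: 0.45
```

{"api": "play_rows", "payload": {"rows": [[45,[0,-0.1,0],[0,0,0]],[45,[0,-0.2,0],[0,0,0]],[45,[0,-0.3,0],[0,0,0]],[45,[0,-0.4,0],[0,0,0]],[45,[0,-0.4,0],[0,0,0]]]}}

```text
time: 19.6
eef_pos: [0.6216, -0.1061, 0.2174]
tcp_rot: [-0.037, 0.705, 0.035, 0.707]
contact_force: [0.5, -0.7, 0.5]
opening: 0.451
```

Run:
```python
from h import *
rep(); c=snap('top','t5'); a=c['color'][130:250,145:305,::-1];cv2.imwrite('pics/t5b.png',cv2.resize(a,(800,600),interpolation=cv2.INTER_CUBIC))
```

```text
t 19.6 st [ 0.0008 -0.2563] z 0.2174 F_st [ 0.47 -0.72  0.48] op 0.451 q [-0.33  0.2   1.71 -0.    1.23 -0.43]
```

View pics/t5b.png

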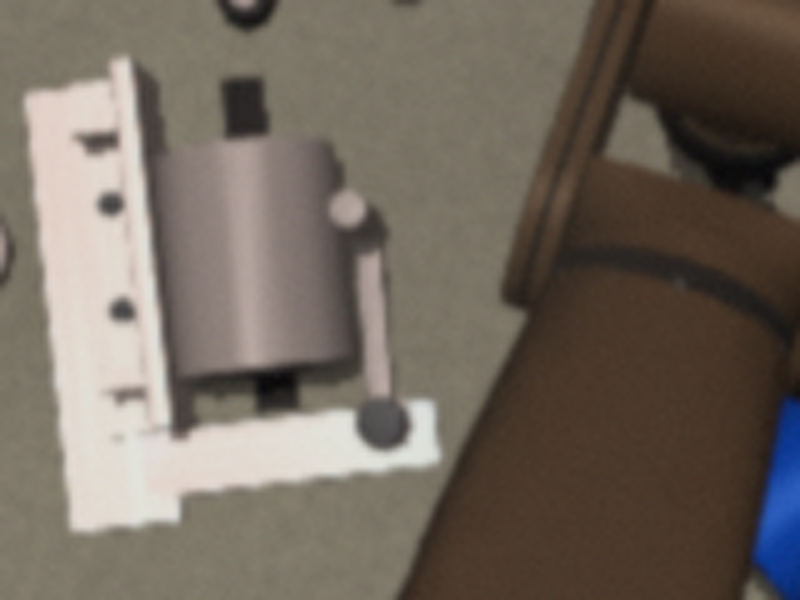

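The keeper post at (348,210) bears on the middle of the pipe's back side; the pipe is flush on the band, and the arm is clear. I'm handing the job in.

Run:
```python
from h import *
c=np.load('pics/t5.npz');P=lambda x,y,z:to_st(pix2w(c,(145+(x+.5)/5-.5,130+(y+.5)/5-.5),z)[:2]).round(4)
print('post',P(348,210,.11)); print(ctrl.sign_off())
```

```text
post [-0.0006 -0.0642]
the job is handed in; nothing more can be done
None
```

I rolled the pipe along the bench to the stop and it squared up flush against the plate. I pressed it home with about 12 N on the wrist sensor, then backed off.

I then pinched the keeper post and swung it round. It met the pipe at station y of about -0.061 m, and I pressed to about 15 N on the sensor. Roughly 5 N of that was hinge and pinch friction, so about 10 N reached the pipe. I let go and moved the arm clear, handing in at about 20 s.

**Final checks (top view):**
- The pipe lies over the band and its edge runs parallel to the plate. In an earlier view, before the keeper was swung, its slope was within about 0.4° of the plate's.
- The post is behind the middle of the pipe. The camera puts it at station y of -0.064 m and the arm put it at -0.061 m, a 3 mm difference, which is close to the calibration error.
- I moved nothing else knowingly. The last crop showed only part of the bench, so I did not re-check every bystander.

**Not confirmed:** I could not measure the force the keeper still holds on the pipe after letting go. I am relying on the stiff hinge to keep it above 0.5 N.

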